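# Dock the backup-drive caddy behind its keeper flap

## Task

Put the backup-drive caddy down on the open apron of the desk's docking tray, nose towards the orange flap, then slide it through the sprung one-way flap until it is pressed firmly home, so that the rubber buffer at the end gives by about half its stroke - gently, never much further, and without ramming the tray. Then let go and leave the caddy lying flat in the bay with the flap sprung up again behind it, and leave the mouse, mug and book where they are.

Things in the scene. Friction and masses are not known exactly. Their poses are not given: they have to be found in the camera images.
- caddy: Black drive caddy, 0.2 to 0.4 kg; body 105 long (x) x 52 wide (y) x 22 high mm, upright blue grip on top. Origin: underside, mid-width; square heel at x = -55, nose at x = +50 mm. Nose underside rises at 45 degrees from x = +33 to +50 mm, to ride over the flap. z up. Starts flat on the desk, left or right of the robot's centre line.
- caddy_grip (a point): Point in the caddy's blue grip, 15 mm behind its origin, 52 mm above its underside. The grip is a plate 14 mm thick (caddy y), 46 long (x), from 22 to 63 mm above the underside. Take it from above across the 14 mm; fingertips 31 mm or more above the caddy's underside clear the tray's lips.
- dock: Docking tray fixed to the desk, grey and steel, 417 x 84 mm. Origin on the desk surface under the flap hinge; +x = direction to push, y across, z up. Lane floor 14 mm above the desk. Open apron x = -165 to -50 mm, flares x = -50 to -18, then walls 56 mm apart, 23 mm high. Over x = -3 to +23 mm the floor has a pocket for the flap; beyond it is the bay, to x = 240 mm.
- apron (a point): Point on top of the apron, mid-width, at dock x = -105 mm: put the caddy's origin about here, caddy x along dock x; its nose is then still clear of the flares.
- lane_mouth (a point): Point on the lane floor, mid-width, at dock x = -13 mm. From here to dock x = +180 mm inward lips (underside 25 mm, top 28 mm above the lane floor) leave a 44 mm slot for the caddy's grip: the caddy slides in under them and cannot be put in from above.
- bay (a point): Point on the bay floor, mid-width, at dock x = +142 mm. A dark stop block with a sprung black rubber buffer stands in the bay, clamped by hand anywhere: the buffer's free face lies 0 to 60 mm beyond this point, to be found by feel.
- flap (a joint): Orange flap across the lane, 50 mm wide, 17 mm above the lane floor, hinged at its foot at dock x = 0. 0 = upright, against its stop (cannot fold towards the apron); grows folding in the push direction; 1.55 = flat in the pocket under the caddy. Sprung (0.01 N m upright, 0.025 flat; a few N to pass); rises once the caddy's origin is past about dock x = +78 mm.
- buffer (a joint): How far the rubber buffer is pressed in, m: 0 free, 0.007 half, 0.014 bottomed. It yields from 1 N and takes 1 N more per mm: half in at about 8 N. When let go it pushes the caddy back by what it gave.
- mouse: Black computer mouse, about 75 x 58 x 33 mm, loose on the desk, on the side where the caddy is not; a bystander.
- mug: Blue ceramic mug, 82 mm across, 90 mm high, loose on the desk left of the tray; a bystander.
- book: Red hardcover book, 156 x 216 x 25 mm, lying on the desk right of the tray; a bystander.
Mind the look-alikes: they are no part of the job. What is shaped like the caddy but brown or yellow is not meant.

How it is judged:
On the way, in this order (a step that is already met when the one before it is completed fails the run):
1. the caddy stands flat on the apron, nose towards the flap and before it (origin 57 to 145 mm before the hinge, within 12 mm of mid-lane) (x of caddy in the frame of dock between -0.145 and -0.057 m and y of caddy in the frame of dock between -0.012 and 0.012 m and z of caddy in the frame of dock below 0.018 m and x of bay in the frame of caddy above 0 m and angle between the x axis of caddy and the x axis of dock, either way round below 0.2 rad), for 0.2 s.
2. the caddy rides over the flap and folds it down (value of joint flap above 1.1 rad and x of caddy in the frame of dock between -0.045 and 0.08 m), for 0.05 s.
3. the caddy is in the bay and presses the buffer in by more than 4 mm for 0.2 s (value of joint buffer above 0.004 m and x of caddy in the frame of dock above 0.08 m), for 0.2 s.
At the end, for the whole second after the job is handed in: The caddy lies flat (within 0.06 rad) and still on the bay's floor, wholly past the flap (origin more than 78 mm beyond the hinge, within 6 mm of mid-lane), and the flap is up again behind it (under 0.12 rad) (value of joint flap below 0.12 rad and x of caddy in the frame of dock above 0.078 m and y of caddy in the frame of dock between -0.006 and 0.006 m and z of caddy in the frame of dock between 0.011 and 0.017 m and angle between caddy's own z axis and vertical below 0.06 rad and linear speed of caddy below 0.01 m/s); the robot touches nothing.
It fails at once if the buffer is driven in by more than 10 mm (of its 14) (value of joint buffer above 0.01 m).
It fails at once if while being slid in (origin less than 85 mm before the hinge, or past it) the caddy is forced against the tray with more than 40 N (x of caddy in the frame of dock above -0.085 m and contact force between caddy and dock above 40 N).
It fails at once if the mouse, mug or book is moved more than 20 mm (distance of any of mouse, mug, book from where it was at the start of the episode above 0.02 m).
It also fails if it takes over 72 s, if anything falls off the work surface, if the arm or the gripper's body presses on something with over 40 N, if the wrist force passes 120 N, or if a joint passes its speed limit or range.

## Robot

A 7-joint arm with a two-finger parallel gripper is mounted at the origin on the work surface. World frame = base frame: x ahead of the robot, y to its left, z up, the work surface at z = 0. Lengths are in m, angles in rad, forces in N, time in s.
With the tool pointing down it reaches from about 0.4 to 0.85 m from the base axis. Payload 10.4 kg.
Tool frame: the origin (TCP) lies on the mounting face of the last link; the fingertips stand r.tips_ahead ahead of it and the grasp point (between the pads) lies 164 mm ahead of it (r.tips_ahead is the distance from the TCP to the fingertips, in m); z points along the fingers, y is the line along which they close (so a half turn about z gives the same grasp; the last joint's range is limited). The gripper opens to 87 mm and grips with 3 to 60 N. Pads are 19 mm wide; open, the fingers measure 117 mm over their backs; the gripper's body (75 mm by 190 mm) begins 51 mm behind the grasp point.
Start: joints at [-1.347, 0.332, -0.065, 1.46, 0.022, 1.35, -0.088], TCP at [0.153, 0.606, 0.405] pointing down, gripper open.
Joint ranges: [-2.6, 2.6], [-0.5, 2.12], [-1.47, 1.34], [0.16, 2.42], [-1.27, 4.41], [0.06, 2.06], [-2.6, 2.6]. Speed limits (rad/s): [2.22, 2.22, 2.79, 2.79, 3.14, 3.14, 3.14].

## Interface

Orientations are given as a unit quaternion [x, y, z, w].
In Python, from bench import telemetry, imaging, job, r gives the robot as it stands.
- The arm moves only by the tool move_arm, never from a script. Its argument "steps" is a list of rows, each an object of numbers: "dx", "dy", "dz": the shift along the tool's x, y, z in cm; "spin": the turn about the tool's z in rad. In form: [{"dx": .., "dy": .., "dz": .., "spin": ..}, ...]. A call has 1 to 12 rows; each row shifts and turns the commanded pose from where the row before left it, along the tool's axes as they then stand; what a row does not reach is not made up. A row lasts 1/10 s, in which the tool goes at most 50 mm and 8.59 degrees, less where a joint would pass 70% of its speed; a pose out of reach is approached as far as the arm can. A call with a gripper value outside its range is refused whole. "claw" is the finger opening in cm, from 0 to 8.7, set as the call begins (left out, the last holds). The fingers move at their own pace and stop on an object; "squeeze" is the grip in N (left out, the last holds). Time passes only in rows, so rows that do not move let the fingers close. It gives the time, the measured TCP pose, the force, the opening and the grip force at its end, in the units of the state.
- telemetry.read_state(): the state, without advancing time (a new reading comes with each control period).
- imaging.camera(name): name is "scene" or "top" or "wrist"; returns a dict with "img" (420x560x3 uint8, red, green, blue), "camera_matrix" (3x3 intrinsics, pixels), "R" (3x3) and "t" (3): a world point X has camera coordinates R X + t. Camera axes: x right, y down, z forward; pixel columns grow to the right and rows downward; lengths in m; the calibration is good to about 2 mm. A picture is of the moment at which its call begins. There is no depth.
- job.close_job(): hands the job in; it is judged then, once.
The state is a dict: "time": time; "joint_positions": joint angles; "joint_vel": joint speeds; "joint_torque": joint torques, N m; "ee_pos": TCP position; "eef_rot": TCP orientation; "ft_force": force on the tool from outside, world axes, zero at the start; "torque": the same for the moment, N m; "width": finger opening in m; "grip_force": force on a finger pad.
Only numpy, scipy, OpenCV 4.12 (cv2) and the standard library are available. Lean on these libraries where they do the work, as an engineer would, in place of code of your own. Each camera call takes 0.05 s, during which the arm holds its last target. There are 200 camera calls.

## Working session

There is one attempt and no reset: what is moved stays moved. The work goes in short steps, Python scripts to look and compute and a tool call to move; the robot and the scene stay as the last step left them, time stands still between calls to the robot, and variables do not carry over. Pictures are saved under pics/ and viewed, at most 10 in all, crops included, and the job is handed in when it is done.

Besides the shell and the picture viewer there is one more tool, called after "Emit:" as name(argument=value, ...) on one line, values as JSON. move_arm: Moves the arm, as the interface text tells. Its arguments: {"type":"object","properties":{"steps":{"type":"array","items":{"type":"object","properties":{"dx":{"type":"number"},"dy":{"type":"number"},"dz":{"type":"number"},"spin":{"type":"number"}}}},"claw":{"type":"number"},"squeeze":{"type":"number"}},"required":["steps"]}

```bash
mkdir -p pics
cat > h.py <<'E'
import numpy as np,cv2
from bench import telemetry, imaging, job, r
from scipy.spatial.transform import Rotation as Ro
def snap(n,f):
    c=imaging.camera(n); cv2.imwrite('pics/'+f,c['img'][:,:,::-1]); np.savez('pics/'+f+'.npz',**{k:c[k] for k in('img','camera_matrix','R','t')}); return c
def w(c,u,v,z):
    K=np.array(c['camera_matrix']);R=np.array(c['R']);t=np.array(c['t'])
    d=R.T@np.linalg.inv(K)@[u,v,1]; o=-R.T@t
    return o+d*(z-o[2])/d[2]
def px(c,X):
    p=np.array(c['camera_matrix'])@(np.array(c['R'])@np.array(X)+np.array(c['t'])); return p[:2]/p[2]
E
python3 - <<'E'
from h import *
a=snap('top','top1.png');b=snap('scene','sc1.png')
for c in(a,b): print(-np.array(c['R']).T@c['t'],c['camera_matrix'][0])
s=telemetry.read_state();print(s['time'],s['ee_pos'],Ro.from_quat(s['eef_rot']).as_matrix().round(3).tolist(),s['width'],r.tips_ahead,s['ft_force'])
cv2.imwrite('pics/both.png',cv2.resize(a['img'][:,:,::-1],(800,600),interpolation=cv2.INTER_CUBIC))
E
```

```text
[ 0.44176527 -0.00618083  1.15650268] [461.04390962   0.         281.61398662]
[ 1.2716268  -0.11356391  1.11168534] [477.73994162   0.         284.72077762]
0.1 [0.15265469 0.60594189 0.40403332] [[-0.97, 0.244, -0.0], [0.244, 0.97, -0.001], [-0.0, -0.001, -1.0]] 0.08703035803296184 0.1822 [-0.47071244  1.88386854  0.61608784]
```

View pics/both.png

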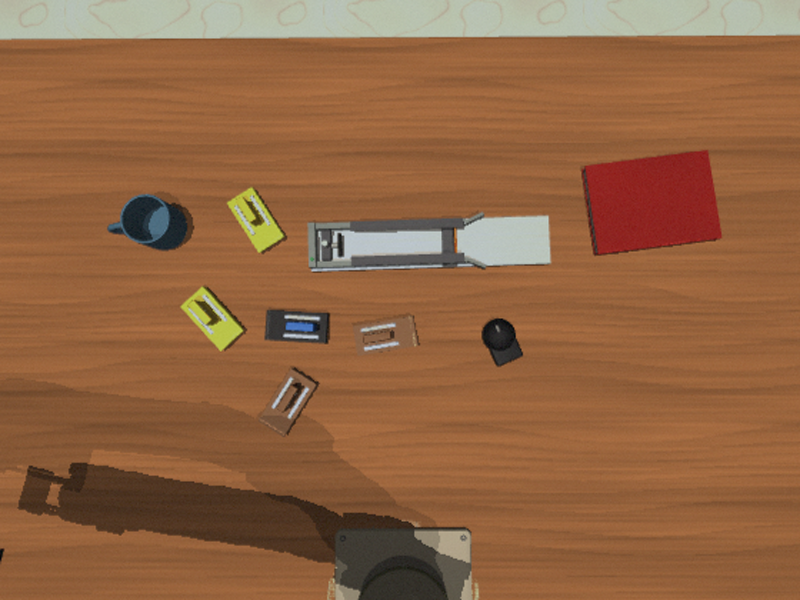

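View pics/sc1.png

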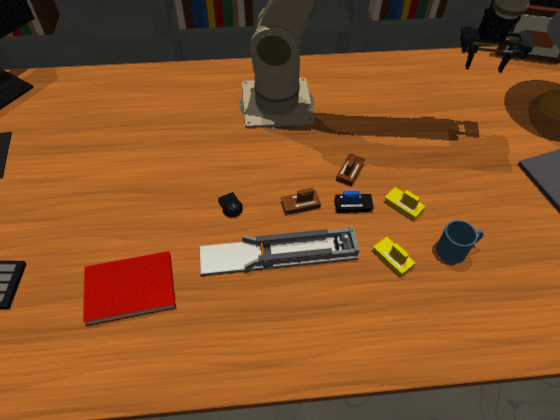

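The top view (800x600 px) shows the tray with its apron on the right (510,240), the flap at (455,240) and the stop at (325,243), so pushing goes left, about world +y. Things that could be taken for the caddy:
- black with blue grip at (297,326)
- brown at (385,335) and (290,400)
- yellow at (256,219) and (213,318)
- black mouse at (500,340)

I choose the black one with the blue grip and check it in a crop.

Run:
```python
from h import *
im=cv2.imread('pics/top1.png')
A=cv2.resize(im[205:255,175:305],(780,300),interpolation=cv2.INTER_CUBIC)
B=cv2.resize(im[140:200,205:400],(780,240),interpolation=cv2.INTER_CUBIC)
cv2.imwrite('pics/crop.png',np.vstack([A,B]))
```

```text
(no output)
```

View pics/crop.png

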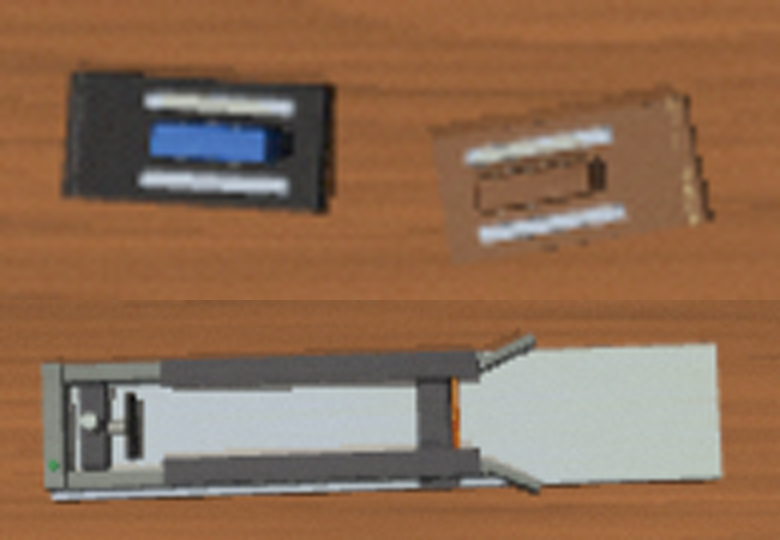

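The crop confirms the black caddy. Its blue grip top spans (150,122) to (278,160) and its body corners run from (72,72) to (325,212). The grip sits towards the right, so the nose points left (+y), which is already the push direction.

Run:
```python
from h import *
c=dict(np.load('pics/top1.png.npz'))
A=lambda u,v,z:w(c,175+u/6-.4,205+v/6-.4,z)
B=lambda u,v,z:w(c,205+u/4-.4,140+(v-300)/4-.4,z)
for n,p in dict(noseT=A(72,72,.022),noseB=A(63,197,.022),heelT=A(333,85,.022),heelB=A(322,211,.022),gTL=A(151,122,.063),gTR=A(266,128,.063),gBL=A(149,157,.063),gBR=A(264,162,.063)).items(): print(n,p.round(4))
for n,p in dict(apT=B(716,345,.014),apB=B(721,478,.014),flT=B(457,378,.031),flB=B(456,448,.031),liT=B(475,352,.042),liTe=B(163,361,.042),liB=B(478,470,.042),liBe=B(163,485,.042),inT=B(418,382,.042),inTe=B(163,387,.042),inB=B(418,450,.042),inBe=B(163,456,.042),bufT=B(143,393,.028),bufB=B(143,460,.028)).items(): print(n,p.round(4))
print(px(c,[0,0,0]))
```

```text
noseT [0.4908 0.2329 0.022 ]
noseB [0.4396 0.236  0.022 ]
heelT [0.4851 0.1256 0.022 ]
heelB [0.4336 0.1299 0.022 ]
gTL [0.4692 0.1928 0.063 ]
gTR [0.4666 0.1473 0.063 ]
gBL [0.4554 0.1934 0.063 ]
gBR [0.4532 0.148  0.063 ]
apT [ 0.654  -0.2568  0.014 ]
apB [ 0.5704 -0.2584  0.014 ]
flT [ 0.631  -0.0935  0.031 ]
flB [ 0.5876 -0.0925  0.031 ]
liT [ 0.6451 -0.1037  0.042 ]
liTe [0.6403 0.0867 0.042 ]
liB [ 0.5727 -0.1049  0.042 ]
liBe [0.5643 0.0865 0.042 ]
inT [ 0.6268 -0.0688  0.042 ]
inTe [0.6243 0.0867 0.042 ]
inB [ 0.5851 -0.0685  0.042 ]
inBe [0.582  0.0866 0.042 ]
bufT [0.6229 0.1002 0.028 ]
bufB [0.5813 0.1001 0.028 ]
[281.78128094 417.79825034]
```

The sizes agree: body 107x51 mm, grip 46x13.5 mm and apron 84 mm wide. The grip centre is about (0.461, 0.170), and the tray axis is x≈0.6053−0.025y with the hinge at y≈−0.093. First I spin so that tool y lies across the grip, then move over.

Emit:
move_arm(steps=[{"spin": 0.1378,"dz": 0.8},{"spin": 0.1378,"dz": 0.8},{"spin": 0.1378,"dz": 0.8},{"spin": 0.1378,"dz": 0.8},{"spin": 0.1378,"dz": 0.8},{"spin": 0.1378,"dz": 0.8},{"spin": 0.1378,"dz": 0.8},{"spin": 0.1378,"dz": 0.8},{"spin": 0.1378,"dz": 0.8},{"spin": 0.1378,"dz": 0.8}], claw=6.5)

```text
$.steps[0]: bad value
```

Emit:
move_arm(steps=[{"dx": -3.49,"dy": 2.76},{"dx": -3.49,"dy": 2.76},{"dx": -3.49,"dy": 2.76},{"dx": -3.49,"dy": 2.76},{"dx": -3.49,"dy": 2.76},{"dx": -3.49,"dy": 2.76},{"dx": -3.49,"dy": 2.76},{"dx": -3.49,"dy": 2.76},{"dx": -3.49,"dy": 2.76},{"dx": -3.49,"dy": 2.76},{"dx": -3.49,"dy": 2.76},{"dx": -3.49,"dy": 2.76}])

```text
$.steps[0]: bad value
```

Emit:
move_arm(steps=[{},{},{}])

```text
$.steps[0]: bad value
```

```bash
cat >> h.py <<'E'
def st():
    s=telemetry.read_state();R=Ro.from_quat(s['eef_rot']).as_matrix()
    print('t',s['time'],'p',np.round(s['ee_pos'],4),'y',R[:,1].round(4),'z',R[:,2].round(4),'F',np.round(s['ft_force'],2),'T',np.round(s['torque'],2),'w',round(s['width'],4),s['grip_force'])
    return s,R
E
python3 - <<'E'
from h import *
st()
c=snap('wrist','w1.png');cv2.imwrite('pics/w1b.png',cv2.resize(c['img'][:,:,::-1],(800,600)))
print(-np.array(c['R']).T@c['t'],px(c,[.4611,.1704,.063]))
E
```

```text
t 0.1 p [0.1527 0.6059 0.404 ] y [ 0.2443  0.9697 -0.0013] z [-3.0e-04 -1.3e-03 -1.0e+00] F [-0.47  1.88  0.62] T [-0.03  0.03 -0.03] w 0.087 0.0
[0.0838986  0.62366599 0.38353729] [ 19.52525369 492.51335126]
```

View pics/w1b.png

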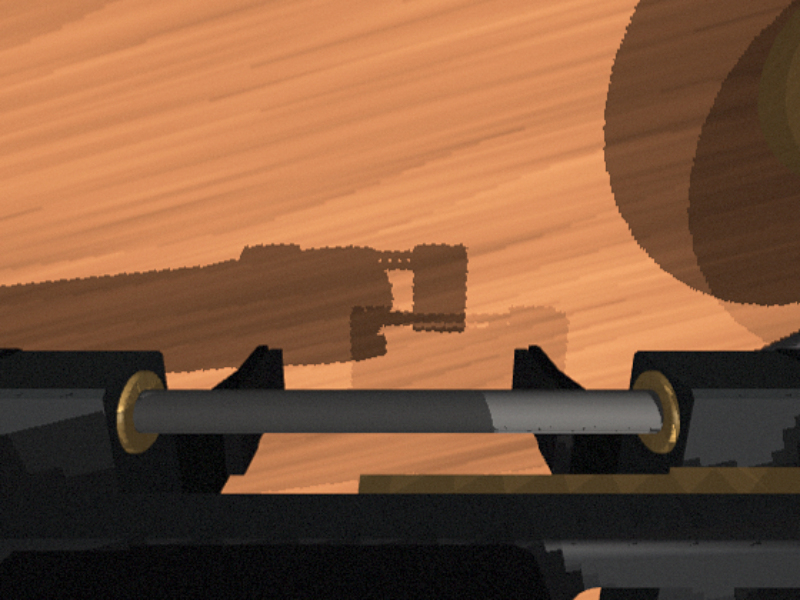

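The wrist view shows only bare desk and the fingers at about (265,400) and (535,400), because the moves were refused: every row needs all four numbers.

Emit:
move_arm(steps=[{"dx": 0,"dy": 0,"spin": 0.1378,"dz": 0.8},{"dx": 0,"dy": 0,"spin": 0.1378,"dz": 0.8},{"dx": 0,"dy": 0,"spin": 0.1378,"dz": 0.8},{"dx": 0,"dy": 0,"spin": 0.1378,"dz": 0.8},{"dx": 0,"dy": 0,"spin": 0.1378,"dz": 0.8},{"dx": 0,"dy": 0,"spin": 0.1378,"dz": 0.8},{"dx": 0,"dy": 0,"spin": 0.1378,"dz": 0.8},{"dx": 0,"dy": 0,"spin": 0.1378,"dz": 0.8},{"dx": 0,"dy": 0,"spin": 0.1378,"dz": 0.8},{"dx": 0,"dy": 0,"spin": 0.1378,"dz": 0.8}], claw=6.5)

```text
time: 1.15
ee_pos: [0.1526, 0.606, 0.3241]
eef_rot: [0.728, 0.686, -0.0, 0.0]
ft_force: [-0.7, -0.4, 0.8]
width: 0.0649
grip_force: 0.0
```

Emit:
move_arm(steps=[{"dx": -3.49,"dy": 2.76,"dz": 0,"spin": 0},{"dx": -3.49,"dy": 2.76,"dz": 0,"spin": 0},{"dx": -3.49,"dy": 2.76,"dz": 0,"spin": 0},{"dx": -3.49,"dy": 2.76,"dz": 0,"spin": 0},{"dx": -3.49,"dy": 2.76,"dz": 0,"spin": 0},{"dx": -3.49,"dy": 2.76,"dz": 0,"spin": 0},{"dx": -3.49,"dy": 2.76,"dz": 0,"spin": 0},{"dx": -3.49,"dy": 2.76,"dz": 0,"spin": 0},{"dx": -3.49,"dy": 2.76,"dz": 0,"spin": 0},{"dx": -3.49,"dy": 2.76,"dz": 0,"spin": 0},{"dx": -3.49,"dy": 2.76,"dz": 0,"spin": 0},{"dx": -3.49,"dy": 2.76,"dz": 0,"spin": 0}])

```text
time: 2.35
ee_pos: [0.4614, 0.1683, 0.3248]
eef_rot: [0.726, 0.688, 0.0, -0.0]
ft_force: [0.5, 0.6, -0.7]
width: 0.0651
grip_force: 0.0
```

Run:
```python
from h import *
st()
c=snap('wrist','w2.png');cv2.imwrite('pics/w2b.png',cv2.resize(c['img'][:,:,::-1],(800,600)))
print(-np.array(c['R']).T@c['t'],px(c,[.4611,.1704,.063])*800/560)
```

```text
t 2.35 p [0.4614 0.1683 0.3248] y [ 9.986e-01 -5.380e-02  1.000e-04] z [ 2.e-04  5.e-04 -1.e+00] F [ 0.52  0.62 -0.74] T [-0.04  0.04  0.01] w 0.0651 0.0
[0.46559488 0.23979439 0.30437297] [396.5167399  311.23586631]
```

View pics/w2b.png

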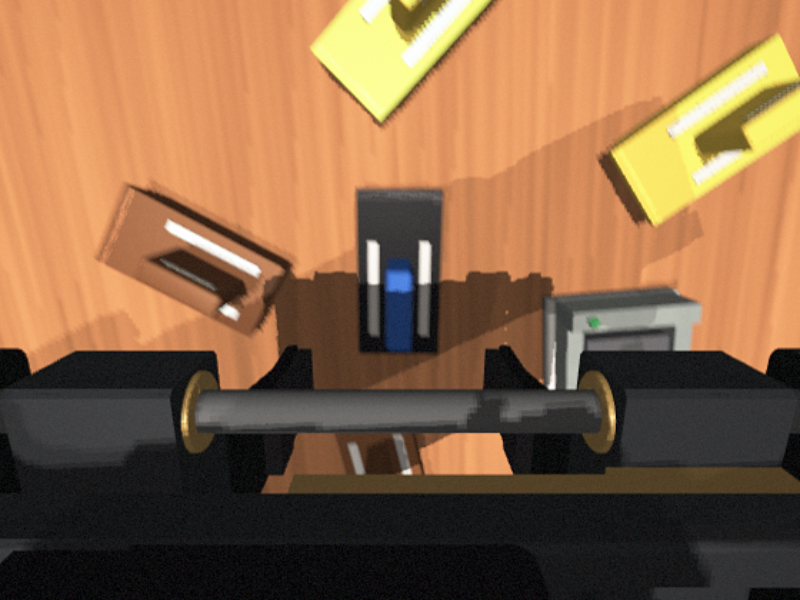

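The caddy sits upright in the view with its grip at column 398, where 396.5 was predicted, and it is aligned with the tool. Next I descend and grip.

Emit:
move_arm(steps=[{"dx": 0.2,"dy": 0,"dz": 2,"spin": 0},{"dx": 0,"dy": 0,"dz": 2,"spin": 0},{"dx": 0,"dy": 0,"dz": 2,"spin": 0},{"dx": 0,"dy": 0,"dz": 2,"spin": 0},{"dx": 0,"dy": 0,"dz": 1.4,"spin": 0},{"dx": 0,"dy": 0,"dz": 0.8,"spin": 0},{"dx": 0,"dy": 0,"dz": 0.5,"spin": 0},{"dx": 0,"dy": 0,"dz": 0,"spin": 0}])

```text
time: 3.2
ee_pos: [0.4608, 0.172, 0.2175]
eef_rot: [0.726, 0.688, -0.0, -0.0]
ft_force: [-0.3, 0.2, -0.3]
width: 0.0647
grip_force: 0.0
```

Emit:
move_arm(steps=[{"dx": 0,"dy": 0,"dz": 0,"spin": 0},{"dx": 0,"dy": 0,"dz": 0,"spin": 0},{"dx": 0,"dy": 0,"dz": 0,"spin": 0},{"dx": 0,"dy": 0,"dz": 0,"spin": 0},{"dx": 0,"dy": 0,"dz": 0,"spin": 0},{"dx": 0,"dy": 0,"dz": 0,"spin": 0},{"dx": 0,"dy": 0,"dz": 0,"spin": 0},{"dx": 0,"dy": 0,"dz": 0,"spin": 0}], claw=0.5, squeeze=25)

```text
time: 4.0
ee_pos: [0.4609, 0.172, 0.2177]
eef_rot: [0.726, 0.688, 0.0, -0.0]
ft_force: [0.3, 0.9, -1.0]
width: 0.0136
grip_force: 25.0
```

Run:
```python
from h import *
st()
```

```text
t 4.0 p [0.4609 0.172  0.2177] y [ 0.9985 -0.054  -0.    ] z [-0.e+00  1.e-04 -1.e+00] F [ 0.31  0.87 -0.96] T [-0.09  0.06 -0.06] w 0.0136 24.989123158156872
```

Emit:
move_arm(steps=[{"dx": 0,"dy": 0,"dz": -1,"spin": 0},{"dx": 0,"dy": 0,"dz": -2,"spin": 0},{"dx": 0,"dy": 0,"dz": -2,"spin": -0.04},{"dx": 0,"dy": 0,"dz": -2,"spin": -0.039},{"dx": 0,"dy": 0,"dz": -2,"spin": 0},{"dx": 0,"dy": 0,"dz": 0,"spin": 0}])

```text
time: 4.6
ee_pos: [0.4616, 0.1721, 0.3103]
eef_rot: [0.698, 0.716, 0.002, 0.0]
ft_force: [0.5, 0.7, -3.6]
width: 0.014
grip_force: 25.0
```

Emit:
move_arm(steps=[{"dx": -3.24,"dy": 1.17,"dz": 0,"spin": 0},{"dx": -3.24,"dy": 1.17,"dz": 0,"spin": 0},{"dx": -3.24,"dy": 1.17,"dz": 0,"spin": 0},{"dx": -3.24,"dy": 1.17,"dz": 0,"spin": 0},{"dx": -3.24,"dy": 1.17,"dz": 0,"spin": 0},{"dx": -3.24,"dy": 1.17,"dz": 0,"spin": 0},{"dx": -3.24,"dy": 1.17,"dz": 0,"spin": 0},{"dx": -3.24,"dy": 1.17,"dz": 0,"spin": 0},{"dx": -3.24,"dy": 1.17,"dz": 0,"spin": 0},{"dx": -3.24,"dy": 1.17,"dz": 0,"spin": 0},{"dx": -3.24,"dy": 1.17,"dz": 0,"spin": 0},{"dx": -3.24,"dy": 1.17,"dz": 0,"spin": 0}])

```text
time: 5.8
ee_pos: [0.6111, -0.2143, 0.3063]
eef_rot: [0.698, 0.716, -0.0, -0.001]
ft_force: [0.3, 0.3, -2.8]
width: 0.0137
grip_force: 25.0
```

Emit:
move_arm(steps=[{"dx": 0,"dy": 0,"dz": 1.5,"spin": 0},{"dx": 0,"dy": 0,"dz": 1.5,"spin": 0},{"dx": 0,"dy": 0,"dz": 1.5,"spin": 0},{"dx": 0,"dy": 0,"dz": 1.0,"spin": 0},{"dx": 0,"dy": 0,"dz": 0,"spin": 0},{"dx": 0,"dy": 0,"dz": 0,"spin": 0}])

```text
time: 6.4
ee_pos: [0.6111, -0.2126, 0.2528]
eef_rot: [0.698, 0.716, 0.0, -0.0]
ft_force: [-0.3, -0.3, -3.0]
width: 0.0137
grip_force: 25.0
```

Run:
```python
from h import *
st()
c=snap('wrist','w3.png');cv2.imwrite('pics/w3b.png',cv2.resize(c['img'][:,:,::-1],(800,600)))
```

```text
t 6.4 p [ 0.6111 -0.2126  0.2528] y [0.9997 0.0257 0.    ] z [ 0.e+00  2.e-04 -1.e+00] F [-0.31 -0.34 -2.98] T [-0.13  0.07 -0.04] w 0.0137 24.988066451624036
```

View pics/w3b.png

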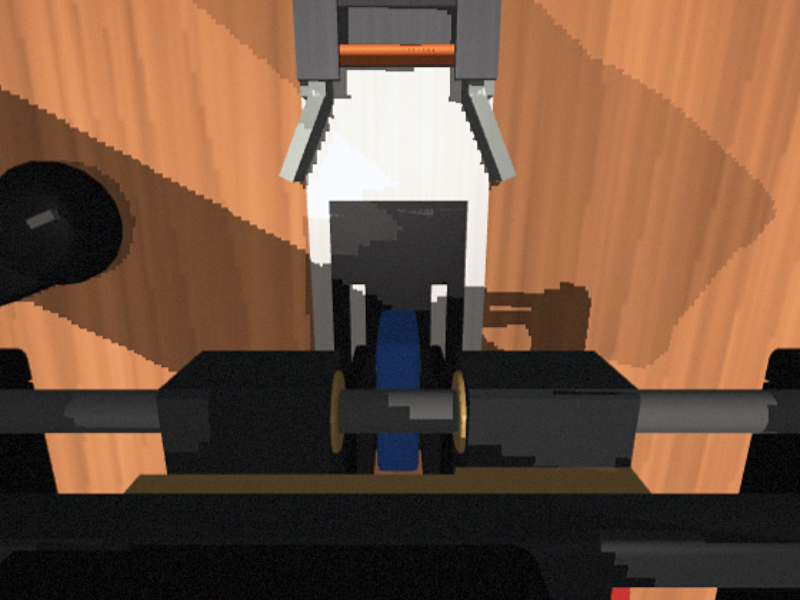

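The caddy is held straight, with its nose edge from (330,201) to (467,201). The flap runs from (340,48) to (455,48), and the flare tips are at (290,180) and (508,180). I turn these into tool-frame coordinates to check the centring.

Run:
```python
from h import *
c=dict(np.load('pics/w3.png.npz'));k=.7
W=lambda u,v,z:w(c,u*k,v*k,z)
e=np.array([.9997,.0257,0]);f=np.array([-.0257,.9997,0]);p=np.array([.6111,-.2126,0])
for n,q in dict(noseL=W(330,201,.0571),noseR=W(467,201,.0571),flapL=W(340,44,.031),flapR=W(455,44,.031),lipLi=W(339,70,.042),lipRi=W(456,70,.042),lipLo=W(295,79,.042),lipRo=W(499,79,.042),apL=W(313,240,.014),apR=W(486,240,.014),ap2L=W(317,340,.014),ap2R=W(482,340,.014),flT=W(281,178,.037),flR=W(515,178,.037)).items():
    print(n,q.round(4),'tool',((q-p)@f).round(4),((q-p)@e).round(4))
```

```text
noseL [ 0.5846 -0.1497  0.0571] tool 0.0636 -0.0249
noseR [ 0.6355 -0.1483  0.0571] tool 0.0636 0.026
flapL [ 0.5855 -0.0905  0.031 ] tool 0.1227 -0.0224
flapR [ 0.6307 -0.0893  0.031 ] tool 0.1227 0.0228
lipLi [ 0.5864 -0.1021  0.042 ] tool 0.1111 -0.0218
lipRi [ 0.6304 -0.101   0.042 ] tool 0.1111 0.0222
lipLo [ 0.5698 -0.1056  0.042 ] tool 0.108 -0.0386
lipRo [ 0.6469 -0.1036  0.042 ] tool 0.108 0.0386
apL [ 0.5702 -0.17    0.014 ] tool 0.0436 -0.0398
apR [ 0.652  -0.1679  0.014 ] tool 0.0436 0.042
ap2L [ 0.5711 -0.2201  0.014 ] tool -0.0064 -0.0402
ap2R [ 0.6537 -0.2179  0.014 ] tool -0.0064 0.0425
flT [ 0.5618 -0.142   0.037 ] tool 0.0719 -0.0475
flR [ 0.6574 -0.1395  0.037 ] tool 0.0719 0.0482
```

Emit:
move_arm(steps=[{"dx": 0,"dy": 0,"dz": 0.8,"spin": 0},{"dx": 0,"dy": 0,"dz": 0.6,"spin": 0},{"dx": 0,"dy": 0,"dz": 0.3,"spin": 0},{"dx": 0,"dy": 0,"dz": 0.2,"spin": 0},{"dx": 0,"dy": 0,"dz": 0.1,"spin": 0},{"dx": 0,"dy": 0,"dz": 0.1,"spin": 0},{"dx": 0,"dy": 0,"dz": 0,"spin": 0},{"dx": 0,"dy": 0,"dz": 0,"spin": 0}])

```text
time: 7.25
ee_pos: [0.611, -0.2133, 0.2321]
eef_rot: [0.698, 0.716, 0.0, 0.0]
ft_force: [-1.5, 0.5, 1.4]
width: 0.0139
grip_force: 25.0
```

Emit:
move_arm(steps=[{"dx": 0,"dy": 0,"dz": 0,"spin": 0},{"dx": 0,"dy": 0,"dz": 0,"spin": 0},{"dx": 0,"dy": 0,"dz": 0,"spin": 0},{"dx": 0,"dy": 0,"dz": 0,"spin": 0},{"dx": 0,"dy": 0,"dz": 0,"spin": 0}], claw=2.4)

```text
time: 7.75
ee_pos: [0.611, -0.2131, 0.2317]
eef_rot: [0.698, 0.716, 0.0, 0.0]
ft_force: [-0.3, 0.7, 0.6]
width: 0.0236
grip_force: 0.0
```

Emit:
move_arm(steps=[{"dx": 0,"dy": 0,"dz": 0,"spin": 0},{"dx": 0,"dy": 0,"dz": 0,"spin": 0},{"dx": 0,"dy": 0,"dz": 0,"spin": 0},{"dx": 0,"dy": 0,"dz": 0,"spin": 0},{"dx": 0,"dy": 0,"dz": 0,"spin": 0}], claw=0.5, squeeze=25)

```text
time: 8.25
ee_pos: [0.611, -0.2132, 0.2317]
eef_rot: [0.698, 0.716, 0.0, -0.0]
ft_force: [-0.4, -0.9, -0.3]
width: 0.0136
grip_force: 25.0
```

Run:
```python
from h import *
st()
```

```text
t 8.25 p [ 0.611  -0.2132  0.2317] y [ 0.9997  0.025  -0.    ] z [-0.e+00  1.e-04 -1.e+00] F [-0.39 -0.95 -0.26] T [-0.13  0.02 -0.01] w 0.0136 24.99922342132777
```

Emit:
move_arm(steps=[{"dx": 0.5,"dy": 0,"dz": 0,"spin": 0},{"dx": 0.5,"dy": 0,"dz": 0,"spin": 0},{"dx": 0.5,"dy": 0,"dz": 0,"spin": 0},{"dx": 0.5,"dy": 0,"dz": 0,"spin": 0},{"dx": 0.5,"dy": 0,"dz": 0,"spin": 0},{"dx": 0.5,"dy": 0,"dz": 0,"spin": 0},{"dx": 0.5,"dy": 0,"dz": 0,"spin": 0},{"dx": 0.5,"dy": 0,"dz": 0,"spin": 0},{"dx": 0.5,"dy": 0,"dz": 0,"spin": 0},{"dx": 0.4,"dy": 0,"dz": 0,"spin": 0}])

```text
time: 9.25
ee_pos: [0.6098, -0.1636, 0.2317]
eef_rot: [0.698, 0.716, 0.0, -0.0]
ft_force: [0.3, -0.8, -0.6]
width: 0.014
grip_force: 25.0
```

Emit:
move_arm(steps=[{"dx": 0.3,"dy": 0,"dz": 0,"spin": 0},{"dx": 0.3,"dy": 0,"dz": 0,"spin": 0},{"dx": 0.3,"dy": 0,"dz": 0,"spin": 0},{"dx": 0.3,"dy": 0,"dz": 0,"spin": 0},{"dx": 0.3,"dy": 0,"dz": 0,"spin": 0},{"dx": 0.3,"dy": 0,"dz": 0,"spin": 0}])

```text
time: 9.85
ee_pos: [0.6093, -0.146, 0.2317]
eef_rot: [0.698, 0.716, -0.0, -0.0]
ft_force: [-0.5, -0.4, -2.4]
width: 0.0136
grip_force: 25.0
```

Emit:
move_arm(steps=[{"dx": 0.3,"dy": 0,"dz": 0,"spin": 0},{"dx": 0.3,"dy": 0,"dz": 0,"spin": 0},{"dx": 0.3,"dy": 0,"dz": 0,"spin": 0},{"dx": 0.3,"dy": 0,"dz": 0,"spin": 0},{"dx": 0.3,"dy": 0,"dz": 0,"spin": 0},{"dx": 0.3,"dy": 0,"dz": 0,"spin": 0}])

```text
time: 10.45
ee_pos: [0.6089, -0.128, 0.2319]
eef_rot: [0.698, 0.716, 0.0, 0.0]
ft_force: [-0.0, -1.2, -1.3]
width: 0.0138
grip_force: 25.0
```

Run:
```python
from h import *
st()
```

```text
t 10.45 p [ 0.6089 -0.128   0.2319] y [9.997e-01 2.480e-02 3.000e-04] z [ 3.e-04  2.e-04 -1.e+00] F [-0.02 -1.24 -1.32] T [-0.36  0.04  0.04] w 0.0138 24.999333936721087
```

Emit:
move_arm(steps=[{"dx": 0.5,"dy": 0,"dz": 0,"spin": 0},{"dx": 0.5,"dy": 0,"dz": 0,"spin": 0},{"dx": 0.5,"dy": 0,"dz": 0,"spin": 0},{"dx": 0.5,"dy": 0,"dz": 0,"spin": 0},{"dx": 0.5,"dy": 0,"dz": 0,"spin": 0},{"dx": 0.5,"dy": 0,"dz": 0,"spin": 0},{"dx": 0.5,"dy": 0,"dz": 0,"spin": 0},{"dx": 0.5,"dy": 0,"dz": 0,"spin": 0},{"dx": 0.5,"dy": 0,"dz": 0,"spin": 0},{"dx": 0.5,"dy": 0,"dz": 0,"spin": 0},{"dx": 0.5,"dy": 0,"dz": 0,"spin": 0},{"dx": 0.5,"dy": 0,"dz": 0,"spin": 0}])

```text
time: 11.65
ee_pos: [0.6073, -0.0678, 0.2317]
eef_rot: [0.698, 0.716, -0.0, -0.0]
ft_force: [0.2, -1.9, -0.4]
width: 0.0141
grip_force: 25.0
```

Emit:
move_arm(steps=[{"dx": 0.5,"dy": 0,"dz": 0,"spin": 0},{"dx": 0.5,"dy": 0,"dz": 0,"spin": 0},{"dx": 0.5,"dy": 0,"dz": 0,"spin": 0},{"dx": 0.5,"dy": 0,"dz": 0,"spin": 0},{"dx": 0.5,"dy": 0,"dz": 0,"spin": 0},{"dx": 0.5,"dy": 0,"dz": 0,"spin": 0},{"dx": 0.5,"dy": 0,"dz": 0,"spin": 0},{"dx": 0.5,"dy": 0,"dz": 0,"spin": 0},{"dx": 0.5,"dy": 0,"dz": 0,"spin": 0},{"dx": 0,"dy": 0,"dz": 0,"spin": 0}])

```text
time: 12.65
ee_pos: [0.6063, -0.0221, 0.2317]
eef_rot: [0.698, 0.716, 0.0, -0.0]
ft_force: [-0.1, 0.6, -2.4]
width: 0.0137
grip_force: 25.0
```

Run:
```python
from h import *
st()
a=snap('top','top2.png')['img'][:,:,::-1]
cv2.imwrite('pics/crop2.png',cv2.resize(a[140:200,205:400],(780,240),interpolation=cv2.INTER_CUBIC))
```

```text
t 12.65 p [ 0.6063 -0.0221  0.2317] y [ 9.997e-01  2.620e-02 -1.000e-04] z [-1.e-04  8.e-04 -1.e+00] F [-0.07  0.61 -2.38] T [0.   0.06 0.  ] w 0.0137 24.999405553098768
```

View pics/crop2.png

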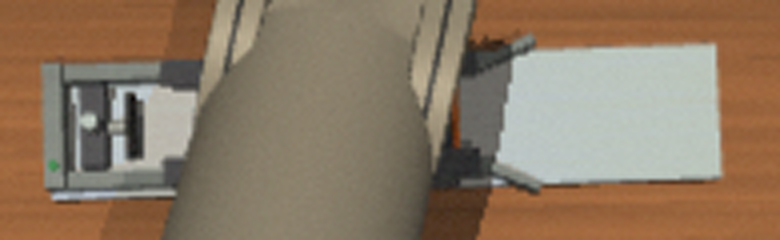

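The arm hides the caddy, but the buffer face is still free at column 143. I go on slowly and feel for contact.

Emit:
move_arm(steps=[{"dx": 0.3,"dy": 0,"dz": 0,"spin": 0},{"dx": 0.3,"dy": 0,"dz": 0,"spin": 0},{"dx": 0.3,"dy": 0,"dz": 0,"spin": 0},{"dx": 0.3,"dy": 0,"dz": 0,"spin": 0},{"dx": 0.3,"dy": 0,"dz": 0,"spin": 0},{"dx": 0.3,"dy": 0,"dz": 0,"spin": 0},{"dx": 0.3,"dy": 0,"dz": 0,"spin": 0},{"dx": 0.3,"dy": 0,"dz": 0,"spin": 0},{"dx": 0.3,"dy": 0,"dz": 0,"spin": 0},{"dx": 0.3,"dy": 0,"dz": 0,"spin": 0},{"dx": 0,"dy": 0,"dz": 0,"spin": 0}])

```text
time: 13.8
ee_pos: [0.6055, 0.0074, 0.2317]
eef_rot: [0.698, 0.716, 0.0, -0.0]
ft_force: [-0.3, -0.1, -3.0]
width: 0.0138
grip_force: 25.0
```

Emit:
move_arm(steps=[{"dx": 0.2,"dy": 0,"dz": 0,"spin": 0},{"dx": 0.2,"dy": 0,"dz": 0,"spin": 0},{"dx": 0.2,"dy": 0,"dz": 0,"spin": 0},{"dx": 0,"dy": 0,"dz": 0,"spin": 0},{"dx": 0,"dy": 0,"dz": 0,"spin": 0}])

```text
time: 14.3
ee_pos: [0.6053, 0.0128, 0.2317]
eef_rot: [0.698, 0.716, 0.0, -0.0]
ft_force: [-0.6, -0.4, -2.4]
width: 0.0142
grip_force: 25.0
```

Emit:
move_arm(steps=[{"dx": 0.2,"dy": 0,"dz": 0,"spin": 0},{"dx": 0.2,"dy": 0,"dz": 0,"spin": 0},{"dx": 0,"dy": 0,"dz": 0,"spin": 0},{"dx": 0,"dy": 0,"dz": 0,"spin": 0}])

```text
time: 14.7
ee_pos: [0.6052, 0.0169, 0.2317]
eef_rot: [0.698, 0.716, 0.0, -0.0]
ft_force: [-0.7, -0.5, -2.3]
width: 0.014
grip_force: 25.0
```

Emit:
move_arm(steps=[{"dx": 0.2,"dy": 0,"dz": 0,"spin": 0},{"dx": 0.2,"dy": 0,"dz": 0,"spin": 0},{"dx": 0,"dy": 0,"dz": 0,"spin": 0},{"dx": 0,"dy": 0,"dz": 0,"spin": 0}])

```text
time: 15.1
ee_pos: [0.6051, 0.0208, 0.2317]
eef_rot: [0.698, 0.716, -0.0, -0.0]
ft_force: [-0.1, -0.1, -2.9]
width: 0.0138
grip_force: 25.0
```

Emit:
move_arm(steps=[{"dx": 0.2,"dy": 0,"dz": 0,"spin": 0},{"dx": 0.2,"dy": 0,"dz": 0,"spin": 0},{"dx": 0,"dy": 0,"dz": 0,"spin": 0},{"dx": 0,"dy": 0,"dz": 0,"spin": 0}])

```text
time: 15.5
ee_pos: [0.605, 0.0249, 0.2317]
eef_rot: [0.698, 0.716, 0.0, -0.0]
ft_force: [1.1, -0.4, -3.8]
width: 0.0139
grip_force: 25.0
```

Emit:
move_arm(steps=[{"dx": 0.2,"dy": 0,"dz": 0,"spin": 0},{"dx": 0.1,"dy": 0,"dz": 0,"spin": 0},{"dx": 0,"dy": 0,"dz": 0,"spin": 0},{"dx": 0,"dy": 0,"dz": 0,"spin": 0}])

```text
time: 15.9
ee_pos: [0.605, 0.0278, 0.2317]
eef_rot: [0.698, 0.716, 0.0, -0.0]
ft_force: [0.4, -1.0, -3.6]
width: 0.0137
grip_force: 25.0
```

Emit:
move_arm(steps=[{"dx": 0.2,"dy": 0,"dz": 0,"spin": 0},{"dx": 0.1,"dy": 0,"dz": 0,"spin": 0},{"dx": 0,"dy": 0,"dz": 0,"spin": 0},{"dx": 0,"dy": 0,"dz": 0,"spin": 0}])

```text
time: 16.3
ee_pos: [0.6049, 0.0308, 0.2317]
eef_rot: [0.698, 0.716, 0.0, -0.0]
ft_force: [-0.3, -0.9, -2.3]
width: 0.0137
grip_force: 25.0
```

Emit:
move_arm(steps=[{"dx": 0.1,"dy": 0,"dz": 0,"spin": 0},{"dx": 0.1,"dy": 0,"dz": 0,"spin": 0},{"dx": 0,"dy": 0,"dz": 0,"spin": 0},{"dx": 0,"dy": 0,"dz": 0,"spin": 0}])

```text
time: 16.7
ee_pos: [0.6048, 0.0328, 0.2317]
eef_rot: [0.698, 0.716, 0.0, -0.0]
ft_force: [-1.0, 0.6, -3.3]
width: 0.0139
grip_force: 25.0
```

Emit:
move_arm(steps=[{"dx": 0.1,"dy": 0,"dz": 0,"spin": 0},{"dx": 0.1,"dy": 0,"dz": 0,"spin": 0},{"dx": 0,"dy": 0,"dz": 0,"spin": 0},{"dx": 0,"dy": 0,"dz": 0,"spin": 0}])

```text
time: 17.1
ee_pos: [0.6048, 0.0349, 0.2317]
eef_rot: [0.698, 0.716, 0.0, -0.0]
ft_force: [0.8, -0.3, -2.4]
width: 0.0138
grip_force: 25.0
```

Emit:
move_arm(steps=[{"dx": 0.1,"dy": 0,"dz": 0,"spin": 0},{"dx": 0.1,"dy": 0,"dz": 0,"spin": 0},{"dx": 0,"dy": 0,"dz": 0,"spin": 0},{"dx": 0,"dy": 0,"dz": 0,"spin": 0}])

```text
time: 17.5
ee_pos: [0.6047, 0.0368, 0.2317]
eef_rot: [0.698, 0.716, 0.0, -0.0]
ft_force: [-0.2, 1.1, -2.9]
width: 0.0134
grip_force: 25.0
```

Emit:
move_arm(steps=[{"dx": 0.1,"dy": 0,"dz": 0,"spin": 0},{"dx": 0.1,"dy": 0,"dz": 0,"spin": 0},{"dx": 0,"dy": 0,"dz": 0,"spin": 0},{"dx": 0,"dy": 0,"dz": 0,"spin": 0}])

```text
time: 17.9
ee_pos: [0.6047, 0.0388, 0.2317]
eef_rot: [0.698, 0.716, 0.0, -0.0]
ft_force: [-0.3, -0.3, -2.6]
width: 0.0142
grip_force: 25.0
```

Emit:
move_arm(steps=[{"dx": 0.1,"dy": 0,"dz": 0,"spin": 0},{"dx": 0.1,"dy": 0,"dz": 0,"spin": 0},{"dx": 0,"dy": 0,"dz": 0,"spin": 0},{"dx": 0,"dy": 0,"dz": 0,"spin": 0}])

```text
time: 18.3
ee_pos: [0.6046, 0.0408, 0.2317]
eef_rot: [0.698, 0.716, 0.0, -0.0]
ft_force: [-0.3, 1.0, -4.1]
width: 0.0137
grip_force: 25.0
```

Emit:
move_arm(steps=[{"dx": 0.1,"dy": 0,"dz": 0,"spin": 0},{"dx": 0.1,"dy": 0,"dz": 0,"spin": 0},{"dx": 0,"dy": 0,"dz": 0,"spin": 0},{"dx": 0,"dy": 0,"dz": 0,"spin": 0}])

```text
time: 18.7
ee_pos: [0.6046, 0.0425, 0.2318]
eef_rot: [0.698, 0.716, -0.0, 0.0]
ft_force: [0.4, -1.8, -2.5]
width: 0.0138
grip_force: 25.0
```

Run:
```python
from h import *
st()
a=snap('scene','sc2.png')
b=snap('wrist','w4.png')
t=snap('top','top3.png')
f=lambda i,s:cv2.resize(i[:,:,::-1],s,interpolation=cv2.INTER_CUBIC)
A=f(a['img'][215:275,235:375],(700,300));B=f(t['img'][140:200,205:345],(700,300))
cv2.imwrite('pics/m.png',np.vstack([A,B]))
```

```text
t 18.7 p [0.6046 0.0425 0.2318] y [9.997e-01 2.470e-02 1.000e-04] z [ 1.e-04 -2.e-04 -1.e+00] F [ 0.42 -1.82 -2.5 ] T [-0.49  0.03  0.02] w 0.0138 24.999371278099716
```

View pics/m.png

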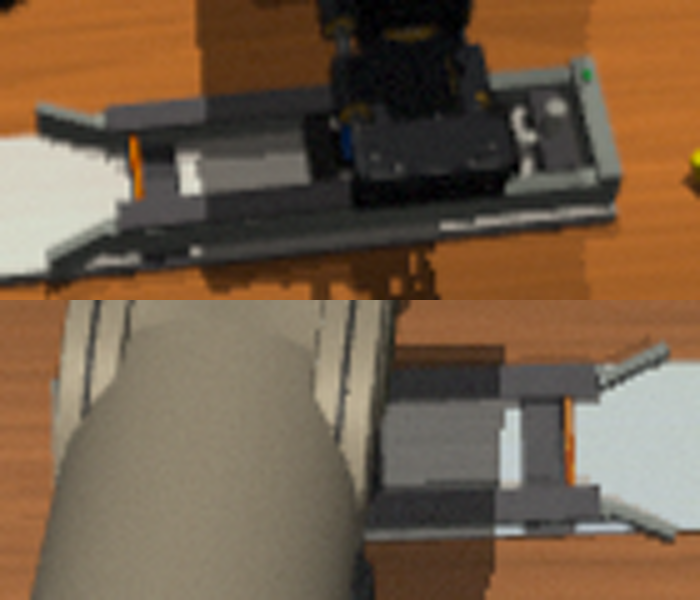

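The flap is up behind the caddy (orange at (135,165) in the scene crop, (570,440) in the top crop). The −1.8 N and −0.49 N m readings suggest first contact at y≈0.041. I press on in small steps.

Emit:
move_arm(steps=[{"dx": 0.1,"dy": 0,"dz": 0,"spin": 0},{"dx": 0.1,"dy": 0,"dz": 0,"spin": 0},{"dx": 0,"dy": 0,"dz": 0,"spin": 0},{"dx": 0,"dy": 0,"dz": 0,"spin": 0}])

```text
time: 19.25
ee_pos: [0.6046, 0.0445, 0.2318]
eef_rot: [0.698, 0.716, -0.0, 0.0]
ft_force: [-1.0, -3.1, -2.0]
width: 0.0137
grip_force: 25.0
```

Run:
```python
from h import *
st()
```

```text
t 19.25 p [0.6046 0.0445 0.2318] y [9.997e-01 2.480e-02 1.000e-04] z [ 1.e-04 -3.e-04 -1.e+00] F [-0.97 -3.06 -1.98] T [-0.94 -0.    0.01] w 0.0137 25.000010817311704
```

Emit:
move_arm(steps=[{"dx": 0.1,"dy": 0,"dz": 0,"spin": 0},{"dx": 0.1,"dy": 0,"dz": 0,"spin": 0},{"dx": 0.1,"dy": 0,"dz": 0,"spin": 0},{"dx": 0,"dy": 0,"dz": 0,"spin": 0},{"dx": 0,"dy": 0,"dz": 0,"spin": 0}])

```text
time: 19.75
ee_pos: [0.6045, 0.0471, 0.2318]
eef_rot: [0.698, 0.716, -0.0, 0.0]
ft_force: [-0.1, -6.5, -0.7]
width: 0.0137
grip_force: 25.0
```

Run:
```python
from h import *
st()
```

```text
t 19.75 p [0.6045 0.0471 0.2318] y [9.997e-01 2.450e-02 2.000e-04] z [ 2.e-04 -8.e-04 -1.e+00] F [-0.07 -6.48 -0.7 ] T [-1.45  0.    0.09] w 0.0137 25.001436760649085
```

Emit:
move_arm(steps=[{"dx": 0.1,"dy": 0,"dz": 0,"spin": 0},{"dx": 0.05,"dy": 0,"dz": 0,"spin": 0},{"dx": 0,"dy": 0,"dz": 0,"spin": 0},{"dx": 0,"dy": 0,"dz": 0,"spin": 0},{"dx": 0,"dy": 0,"dz": 0,"spin": 0},{"dx": 0,"dy": 0,"dz": 0,"spin": 0}])

```text
time: 20.35
ee_pos: [0.6044, 0.0483, 0.2319]
eef_rot: [0.699, 0.716, -0.0, 0.0]
ft_force: [0.2, -6.9, -1.7]
width: 0.0138
grip_force: 25.0
```

Run:
```python
from h import *
st()
```

```text
t 20.35 p [0.6044 0.0483 0.2319] y [9.997e-01 2.400e-02 2.000e-04] z [ 2.0e-04 -1.2e-03 -1.0e+00] F [ 0.16 -6.93 -1.7 ] T [-1.7   0.04  0.07] w 0.0138 25.002500801347196
```

Force and travel both give about 7 mm, half the stroke. I ease back with the buffer, let go and rise.

Emit:
move_arm(steps=[{"dx": -0.2,"dy": 0,"dz": 0,"spin": 0},{"dx": -0.2,"dy": 0,"dz": 0,"spin": 0},{"dx": -0.2,"dy": 0,"dz": 0,"spin": 0},{"dx": -0.1,"dy": 0,"dz": 0,"spin": 0},{"dx": 0,"dy": 0,"dz": 0,"spin": 0},{"dx": 0,"dy": 0,"dz": 0,"spin": 0}])

```text
time: 20.95
ee_pos: [0.6046, 0.0427, 0.2317]
eef_rot: [0.698, 0.716, 0.0, -0.0]
ft_force: [0.4, -2.0, -1.5]
width: 0.0139
grip_force: 25.0
```

Emit:
move_arm(steps=[{"dx": 0,"dy": 0,"dz": 0,"spin": 0},{"dx": 0,"dy": 0,"dz": 0,"spin": 0},{"dx": 0,"dy": 0,"dz": 0,"spin": 0},{"dx": 0,"dy": 0,"dz": 0,"spin": 0},{"dx": 0,"dy": 0,"dz": 0,"spin": 0},{"dx": 0,"dy": 0,"dz": 0,"spin": 0}], claw=3.6)

```text
time: 21.55
ee_pos: [0.6046, 0.0423, 0.2318]
eef_rot: [0.698, 0.716, 0.0, -0.0]
ft_force: [0.3, -0.6, 0.6]
width: 0.0356
grip_force: 0.0
```

Emit:
move_arm(steps=[{"dx": 0,"dy": 0,"dz": -0.5,"spin": 0},{"dx": 0,"dy": 0,"dz": -1,"spin": 0},{"dx": 0,"dy": 0,"dz": -2,"spin": 0},{"dx": 0,"dy": 0,"dz": -3,"spin": 0},{"dx": 0,"dy": 0,"dz": -3,"spin": 0},{"dx": 0,"dy": 0,"dz": -3,"spin": 0},{"dx": 0,"dy": -3,"dz": 0,"spin": 0},{"dx": 0,"dy": -4,"dz": 0,"spin": 0},{"dx": 0,"dy": -4,"dz": 0,"spin": 0},{"dx": 0,"dy": -4,"dz": 0,"spin": 0},{"dx": 0,"dy": 0,"dz": 0,"spin": 0}])

```text
time: 22.65
ee_pos: [0.4511, 0.0375, 0.3573]
eef_rot: [0.698, 0.716, 0.001, -0.002]
ft_force: [1.2, -0.7, 0.2]
width: 0.0358
grip_force: 0.0
```

Run:
```python
from h import *
st()
a=snap('scene','sc3.png')
t=snap('top','top4.png')
f=lambda i,s:cv2.resize(i[:,:,::-1],s,interpolation=cv2.INTER_CUBIC)
cv2.imwrite('pics/m2.png',np.vstack([f(a['img'][215:275,235:375],(700,300)),f(t['img'][140:200,205:345],(700,300))]))
```

```text
t 22.65 p [0.4511 0.0375 0.3573] y [ 9.997e-01  2.510e-02 -8.000e-04] z [-9.0e-04  4.4e-03 -1.0e+00] F [ 1.22 -0.66  0.22] T [-0.09  0.01 -0.02] w 0.0358 0.0
```

View pics/m2.png

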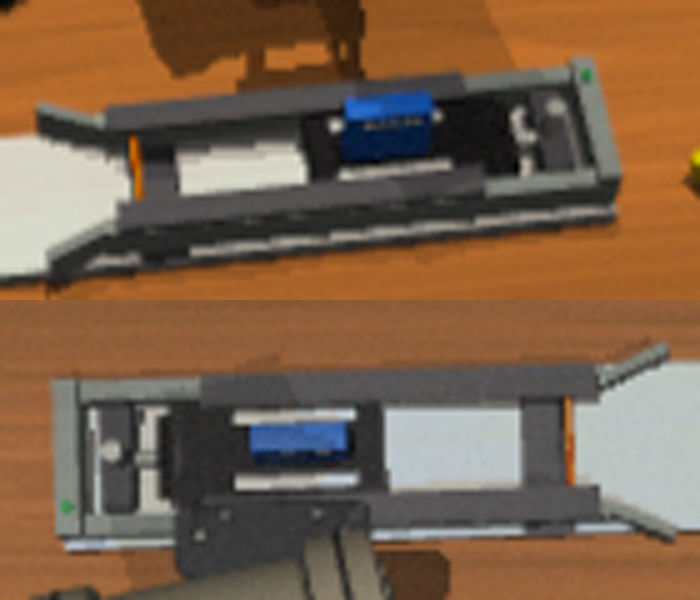

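The caddy lies flat in the bay against the buffer, with its grip at (300,438) in the top crop. The flap stands upright at (570,440), the arm is clear, and the bystanders were never approached.

```bash
python3 -c "
from h import *
print(job.close_job())"
```

```text
the job is handed in; nothing more can be done
None
```

The caddy went over the flap, pressed the buffer in by about 7 mm and was let go flat in the bay with the flap up behind it; the job is handed in, with no verdict returned.

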